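# Centre-punch a drill spot on an instrument panel

### The job

Take the spring-loaded centre punch out of its stand, set its point inside the blue spot on the panel and, holding it upright, press straight down until its hidden spring snaps, without ramming it hard against its stop; punch nowhere else on the panel. Then put the punch back in its stand, point down and fully home, and leave the other things on the bench where they are.

Things in the scene. Friction and masses are not known exactly. Their poses are not given: they have to be found in the camera images.
- punch_centre (a point): Centre of the grip of the punch, an upright hand tool of 0.15 to 0.3 kg (its z axis runs up the tool). Brass grip with dark rings, 24 mm in diameter, 60 mm long (from 32 mm below to 28 mm above this point); on it a black cap 8 mm high; under it a steel nose 10 mm in diameter, 30 mm long, and a thin steel point on the same axis.
- punch_nose (a point): On the punch's axis at the lower end of its steel nose, 62 mm below the centre of the grip. The point stands out 13 to 31 mm below this: how far differs from time to time and cannot be seen in the stand.
- punch_point (a joint): How far the point is pressed up into the nose, in m: 0 = fully out, 0.0092 = hard stop. It yields to 2 to 3 N over the first 3 mm; then the hidden spring resists with 10 to 13 N at about 5.5 mm and gives way (the snap), sinking to half of that at 8 mm and 4 N at 9 mm; it has snapped beyond 0.0065. Never over 15 N at the stop. Lifted off, the point springs out again.
- spot: Blue spot 10 mm in diameter with a scribed black cross (20 mm lines), flat on the panel; origin at its centre, at the height of the panel's top face.
- panel: Bare aluminium panel 94 x 134 x 4 mm (x, y) screwed with four flat screws on a plywood board 110 x 150 x 16 mm, fixed to the bench. Origin under the board's centre; the panel's top face is 20 mm above it. The spot may lie anywhere up to 26 mm in x and 45 mm in y from the centre.
- stand_mouth (a point): Centre of the mouth of the bore in the punch's stand: a grey block 50 x 50 mm, top 72 mm over the bench, on a dark foot 90 x 70 x 5 mm, fixed to the bench. The bore is vertical, 13 mm wide, 66 mm deep, its rim chamfered by 1.5 mm. The punch fully home rests with the lower end of its brass grip on the block's top, so the centre of the grip is then 32 mm above this point.
- flux_bottle: Bystander: flux dropper bottle with a red cap, 35 mm in diameter, 86 mm high; origin under its centre. Must stay.
- heatsink: Bystander: black finned heatsink 28 x 50 x 30 mm; origin under its centre. Must stay.
- solder_spool: Bystander: spool of solder with blue flanges, 89 x 67 x 52 mm; origin under its centre. Must stay.
- parts_dish: Bystander: round steel dish of screws, 67 mm wide, 15 mm high; origin under its centre. Must stay.

How it is judged:
On the way, in this order (a step that is already met when the one before it is completed fails the run):
1. the punch is lifted clear out of its stand (z of punch_centre in the frame of stand_mouth above 0.085 m), for 0.1 s.
2. the punch, upright within about 8 degrees and with its axis over the blue spot (6 mm from its centre at most), is pressed on the panel until its spring snaps (point pressed in by more than 6.5 mm) (value of joint punch_point above 0.0065 m and contact force between punch and panel above 0.5 N and horizontal distance between punch_nose and spot below 0.006 m and angle between punch_centre's own z axis and vertical below 0.14 rad), for 0.05 s.
At the end, for the whole second after the job is handed in: The punch stands point down in the stand's bore (nose within 4 mm of the bore's axis, upright within 0.1 rad), fully home (grip on the block's top within 3 mm), its point sprung out again, released and at rest (horizontal distance between punch_nose and stand_mouth below 0.004 m and z of punch_centre in the frame of stand_mouth below 0.035 m and angle between punch_centre's own z axis and vertical below 0.1 rad and z of punch_nose in the frame of stand_mouth below -0.027 m and linear speed of punch below 0.02 m/s and value of joint punch_point below 0.002 m); the robot touches nothing.
It fails at once if the punch is rammed: more than 18 N on the panel with its point at the hard stop (pressed in more than 8.8 mm), or more than 22 N at any time ((value of joint punch_point above 0.0088 m and contact force between punch and panel above 18 N) or contact force between punch and panel above 22 N).
It fails at once if the punch is pressed in (more than 4 mm) on the panel outside the blue spot (value of joint punch_point above 0.004 m and contact force between punch and panel above 0.5 N and horizontal distance between punch_nose and spot above 0.008 m).
It fails at once if a bystander (bottle, heatsink, spool or dish) is moved by more than 20 mm (distance of any of flux_bottle, heatsink, solder_spool, parts_dish from where it was at the start of the episode above 0.02 m).
It also fails if it takes over 64 s, if anything falls off the work surface, if the arm or the gripper's body presses on something with over 40 N, if the wrist force passes 120 N, or if a joint passes its speed limit or range.

### The arm

A 7-joint arm with a two-finger parallel gripper is mounted at the origin on a cart in front of the work surface, level with it; the furniture and walls round the work are solid. World frame = base frame: x ahead of the robot, y to its left, z up, the work surface at z = 0. Lengths are in m, angles in rad, forces in N, time in s.
With the tool pointing down it reaches from about 0.35 to 0.9 m from the base axis. Payload 7.2 kg.
Tool frame: the origin (TCP) lies on the centre line of the jaws, within the pads' length; the fingertips stand env.tip_extent ahead of it and the grasp point (between the pads) lies 5 mm behind it (env.tip_extent is the distance from the TCP to the fingertips, in m); z points along the fingers, y is the line along which they close (so a half turn about z gives the same grasp; the last joint's range is limited). The gripper opens to 85 mm and grips with 20 to 120 N. Pads are 22 mm wide; open, the fingers measure 114 mm over their backs; the gripper's body (76 mm by 85 mm) begins 54 mm behind the grasp point. The pads swing forward as they close: fully open they stand 13 mm farther back than shut.
Start: joints at [1.265, 0.411, -0.013, 1.596, 0.006, 1.134, -0.082], TCP at [0.147, -0.607, 0.245] pointing down, gripper open.
Joint ranges: [-2.95, 2.95], [-0.29, 1.99], [-1.47, 1.44], [0.14, 2.54], [-1.03, 4.17], [0.13, 1.85], [-2.86, 2.86]. Speed limits (rad/s): [2.39, 2.39, 3.01, 3.01, 3.14, 3.14, 3.14].

### API

Orientations are given as a unit quaternion [x, y, z, w].
In Python, from workcell import env, solver, get_state, vision, workorder gives the robot as it stands. Calls block until the motion is done:
- env.movep(position, orientation): joint-space move of the TCP to a pose.
- env.servo_line(position, attitude=None, v=0.15): straight line of the TCP; attitude=None keeps the orientation; v is the mean speed in m/s.
- env.movej(angles): joint-space move.
- env.grip(opening, force=None): opening from 0.0 (shut) to 1.0 (fully open); force is the grip in N (None keeps the last); returns when the fingers have stopped.
- env.wait(seconds).
- solver.ik(position, orientation): joint angles nearest the present ones, or None.
- get_state(): the state.
- vision.read_camera(name): name is "side" or "top"; returns the picture (384x512x3 uint8, red, green, blue); there is no depth.
- vision.camera_model(name): a dict with "mtx" (3x3 intrinsics, pixels), "position" and "rotation" of the camera in the world. Camera axes: x right, y down, z forward; pixel columns grow to the right and rows downward; lengths in m; the calibration is good to about 2 mm. A picture is of the moment at which its call begins. camera_model takes no time and is no camera call.
A pose or a line that the arm cannot do raises env.IKError and nothing moves.
- workorder.hand_in(): hands the job in; it is judged then, once.
The state is a dict: "time_s": time; "joint_positions": joint angles; "joint_vel": joint speeds; "joint_efforts": joint torques, N m; "tcp_pos": TCP position; "tcp_rot": TCP orientation; "wrist_force": force on the tool from outside, world axes, zero at the start; "moment": the same for the moment, N m; "gripper_width": opening from 0.0 (shut) to 1.0 (fully open); "finger_force": force on a finger pad.
Only numpy, scipy, OpenCV 4.12 (cv2) and the standard library are available. Lean on these libraries where they do the work, as an engineer would, in place of code of your own. Each camera call takes 0.05 s, during which the arm holds its last target. There are 200 camera calls.

## Working session

There is one attempt and no reset: what is moved stays moved. The work goes in short steps, each a Python script; the robot and the scene stay as the last script left them, time stands still between calls to the robot, and variables do not carry over. Pictures are saved under pics/ and viewed, at most 10 in all, crops included, and the job is handed in when it is done.

```bash
mkdir -p pics; ls; python3 - <<'E'
from workcell import env, solver, get_state, vision, workorder
import cv2
for n in ("side","top"):
    cv2.imwrite(f"pics/{n}0.png", vision.read_camera(n)[:,:,::-1])
    print(n, vision.camera_model(n))
print(env.tip_extent, get_state())
E
```

```text
pics
side {'mtx': array([[391.94399871,   0.        , 248.2194108 ],
       [  0.        , 391.94399871, 195.88897403],
       [  0.        ,   0.        ,   1.        ]]), 'position': array([0.53126405, 1.06492433, 0.80135858]), 'rotation': array([-0.01534572,  0.89919762, -0.4369449 ,  0.01695024])}
top {'mtx': array([[416.67232011,   0.        , 254.6602998 ],
       [  0.        , 416.67232011, 186.98093179],
       [  0.        ,   0.        ,   1.        ]]), 'position': array([0.48822064, 0.15238046, 1.2515226 ]), 'rotation': array([ 0.71525249, -0.69776487,  0.03240817, -0.02208561])}
0.014 {'time_s': 0.1, 'joint_positions': array([ 1.26482067,  0.41181795, -0.0127135 ,  1.59693614,  0.00557638,
        1.13429977, -0.08221889]), 'joint_vel': array([ 7.74673849e-06, -6.35360504e-04,  4.83361475e-04, -3.56860676e-04,
        2.51947565e-03,  6.22699596e-04, -2.81974120e-04]), 'joint_efforts': array([ 2.02323623e-03, -6.01828837e+01,  6.84128925e-01, -3.00088763e+01,
        1.40672372e-02,  6.43477877e-03,  8.25236430e-05]), 'tcp_pos': array([ 0.14708916, -0.60701937,  0.24454826]), 'tcp_rot': array([ 9.92941114e-01,  1.18606222e-01, -1.23447412e-04, -7.02247512e-04]), 'wrist_force': array([0.16123985, 0.14107932, 0.13130817]), 'moment': array([ 0.00753578, -0.04221608,  0.00522803]), 'finger_force': 0.0, 'gripper_width': 0.9965381120133204}
```

View pics/side0.png

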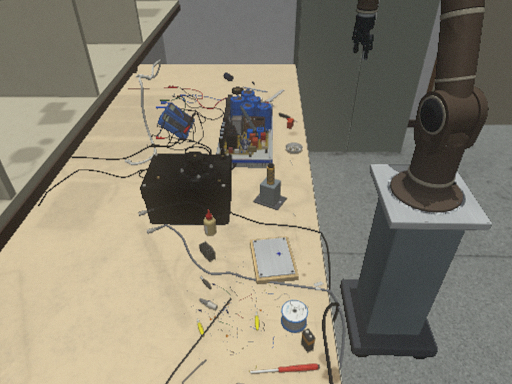

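View pics/top0.png

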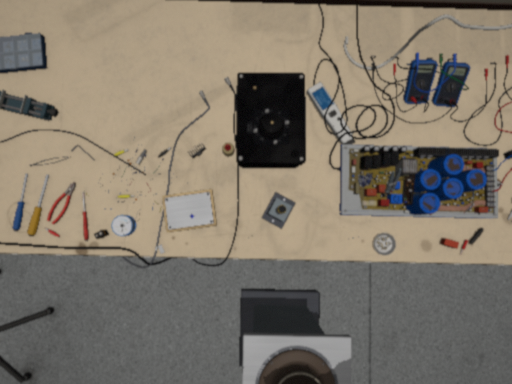

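The side view shows the punch at about (270,175) in its stand and the panel with the spot at about (278,253). In the top view the punch is at about (281,208) and the spot at (192,216). Next I'll measure both with masks and check the crops.

```bash
cat > h.py <<'E'
import numpy as np, cv2
from scipy.spatial.transform import Rotation as R
from workcell import env, solver, get_state, vision, workorder
def ray(n,uv):
    m=vision.camera_model(n); d=np.linalg.solve(m["mtx"],[*uv,1.]); return m["position"],R.from_quat(m["rotation"]).apply(d)
def plane(n,uv,z):
    p,d=ray(n,uv); return p+d*(z-p[2])/d[2]
def tri(a,b):
    (p,d),(q,e)=ray("top",a),ray("side",b)
    s=np.linalg.lstsq(np.c_[d,-e],q-p,rcond=None)[0]; A,B=p+d*s[0],q+e*s[1]; return (A+B)/2,np.linalg.norm(A-B)
def project(n,P):
    m=vision.camera_model(n); c=m["mtx"]@R.from_quat(m["rotation"]).inv().apply(np.asarray(P)-m["position"]); return c[:2]/c[2]
def centroid(mask,x0,y0):
    v,u=np.nonzero(mask); return np.array([u.mean()+x0,v.mean()+y0]),len(u)
E
python3 - <<'E'
from h import *
I={n:cv2.imread(f"pics/{n}0.png") for n in("top","side")}
B=dict(spotT=("top",180,200,30,30),spotS=("side",262,240,30,30))
uv={}
for k,(n,x,y,w,h) in B.items():
    c=I[n][y:y+h,x:x+w].astype(int); m=(c[:,:,0]-c[:,:,2]>50); uv[k],N=centroid(m,x,y); print(k,uv[k],N,plane(n,uv[k],.02))
print("tri spot",tri(uv["spotT"],uv["spotS"]))
def crop(n,x,y,w=64,h=48): return cv2.resize(I[n][y:y+h,x:x+w],None,fx=6,fy=6,interpolation=cv2.INTER_NEAREST)
cv2.imwrite("pics/c1.png",np.vstack([np.hstack([crop("top",250,185),crop("side",240,162)]),np.hstack([crop("top",160,186),crop("side",242,234)])]))
E
```

```text
spotT [191.6 215.8] 5 [0.49384543 0.31897899 0.02      ]
spotS [278.5 253. ] 8 [0.49382393 0.3207735  0.02      ]
tri spot (array([0.49379902, 0.31920417, 0.01835482]), np.float64(0.0001079697344195694))
```

View pics/c1.png

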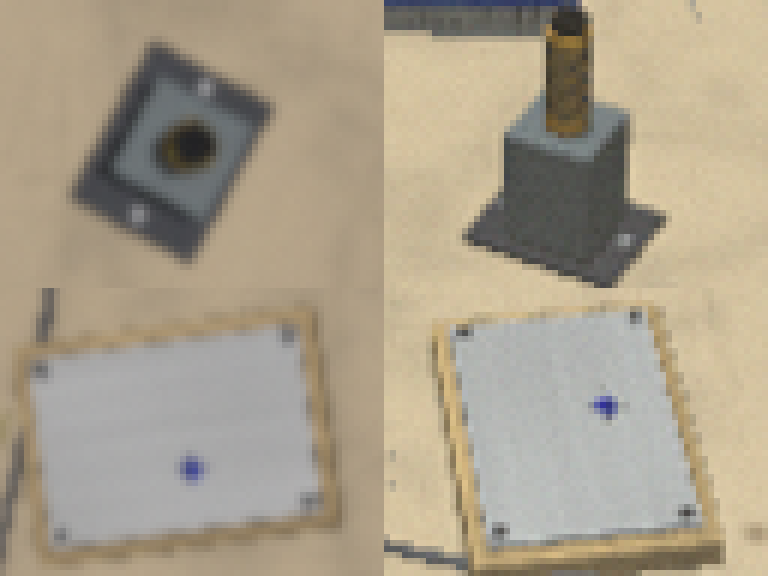

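The crops show the punch cap at about (281.3,208.7) in the top view and (270.3,164.5) in the side view. The spot solves to (0.494,0.319), and its triangulated height of 0.018 fits the given 0.020. Now the punch, then the approach above it.

```bash
python3 - <<'E'
from h import *
a,b=(281.3,208.7),(270.3,164.5)
pt,ps=plane("top",a,.14),plane("side",b,.14); print(pt,ps,tri(a,b))
print(plane("side",(240+(567-384)/6-.5,162+132/6-.5),.072), "grip foot front ~")
p=(pt+ps)/2; q=[1,0,0,0]
env.grip(1.0)
env.movep([p[0],p[1],.30],q)
s=get_state(); print(p,s["time_s"],s["tcp_pos"],s["joint_positions"])
cv2.imwrite("pics/side1.png",cv2.resize(vision.read_camera("side")[60:260,180:380,::-1],None,fx=3,fy=3))
E
```

```text
[0.51797886 0.06472185 0.14      ] [0.5177415  0.06839012 0.14      ] (array([0.51786813, 0.0645267 , 0.1374452 ]), np.float64(0.0003583063972340473))
[0.51748625 0.0732926  0.072     ] grip foot front ~
[0.51786018 0.06655598 0.14      ] 3.0333 [0.5180454  0.06563743 0.29982218] [ 0.49705908  0.30690402 -0.88536184  1.72556161  0.25099557  1.22858379
 -2.0228832 ]
```

View pics/side1.png

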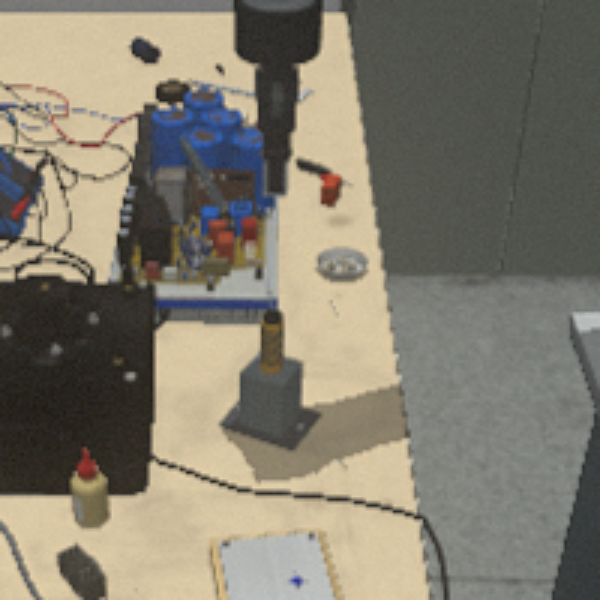

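The gripper is in line above the punch and nothing is in the way. I'll descend, grip and lift.

```bash
python3 - <<'E'
from h import *
x,y=.5179,.0648; q=[1,0,0,0]
def rep(t): s=get_state(); print(t,round(s["time_s"],2),s["tcp_pos"].round(4),s["wrist_force"].round(2),s["moment"].round(2),round(s["gripper_width"],3),round(s["finger_force"],1))
env.servo_line([x,y,.17],q,v=.15); rep("pre")
env.servo_line([x,y,.100],q,v=.08); rep("down")
env.grip(0.0,force=60); rep("grip")
env.servo_line([x,y,.205],q,v=.08); env.wait(.3); rep("lift")
env.servo_line([x,y,.24],q,v=.1); env.wait(.2); rep("lift2")
cv2.imwrite("pics/side2.png",cv2.resize(vision.read_camera("side")[100:220,210:340,::-1],None,fx=4,fy=4))
E
```

```text
pre 4.1 [0.5184 0.0651 0.1708] [ 0.23 -0.12 -0.52] [-0.03 -0.03  0.  ] 1.001 0.0
down 5.12 [0.5182 0.065  0.1004] [ 0.14 -0.14  0.69] [ 0.07 -0.01  0.05] 0.996 0.0
grip 5.72 [0.518  0.0647 0.1003] [-1.11 -0.81  4.67] [-0.21  0.19 -0.01] 0.26 58.5
lift 7.48 [0.5178 0.0648 0.2048] [ 0.63  0.24 -2.14] [ 0.02 -0.05 -0.  ] 0.263 58.7
lift2 8.18 [0.5175 0.0646 0.2394] [-0.46 -0.27 -2.  ] [-0.02  0.02  0.02] 0.266 58.7
```

View pics/side2.png

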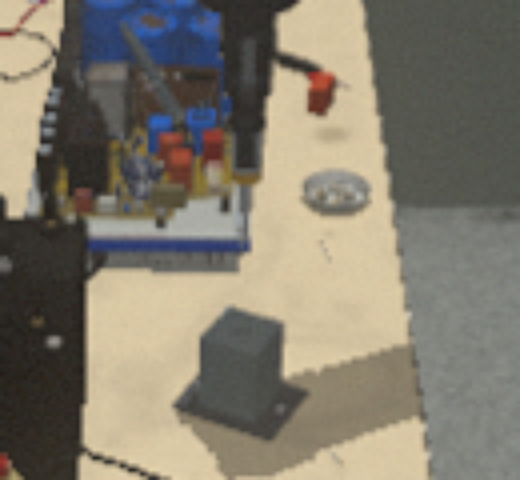

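The punch came out cleanly, with about 2 N on the wrist (0.2 kg). Next I'll go above the spot and look before touching.

```bash
python3 - <<'E'
from h import *
q=[1,0,0,0]
env.servo_line([.4938,.3192,.24],q,v=.15)
env.servo_line([.4938,.3192,.135],q,v=.12); env.wait(.4)
s=get_state(); T=s["tcp_pos"]; print(s["time_s"],T,s["wrist_force"],s["tcp_rot"])
im=vision.read_camera("side"); cv2.imwrite("pics/side3raw.png",im[:,:,::-1])
for dz in (-.0283,-.0583): print("expected grip foot/nose",project("side",T+[0,0,dz]))
cv2.imwrite("pics/side3.png",cv2.resize(im[180:290,215:345,::-1],None,fx=5,fy=5,interpolation=cv2.INTER_NEAREST))
E
```

```text
11.5083 [0.49389905 0.31920852 0.13525431] [-0.49298829 -0.37124215 -1.55756826] [ 9.99999980e-01 -2.94866431e-05  1.92833183e-04 -4.13344304e-05]
expected grip foot/nose [279.49085068 229.12437658]
expected grip foot/nose [279.12371992 237.49219832]
```

View pics/side3.png

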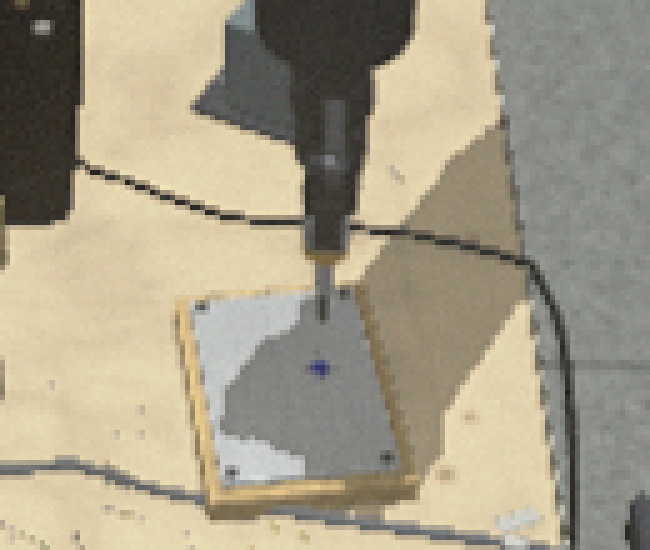

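The nose sits at column 279.1, where the projection puts it, and the axis lines up with the spot at (278.5,253.1). The point stands out about 20 mm. I'll press down in small steps, watching the force.

```bash
python3 - <<'E'
from h import *
q=[1,0,0,0]; x,y=.4938,.3192
env.servo_line([x,y,.113],q,v=.08); env.wait(.3)
def F():
    f=[]
    for _ in range(3): env.wait(.02); f.append(get_state()["wrist_force"][2])
    return np.mean(f),get_state()["tcp_pos"][2]
f0,_=F(); z=.113; z0=None; peak=0; log=[]
while z>.076:
    z-=.0005 if z0 else .001
    env.servo_line([x,y,z],q,v=.015); f,za=F(); f-=f0; log.append((round(z,4),round(za,5),round(f,1)))
    if z0 is None and f>1.2: z0=za
    if z0:
        peak=max(peak,f); d=z0-za
        if f>16 or (peak>7 and f<.72*peak) or d>.0085: break
print(f0,z0,peak,get_state()["time_s"],get_state()["wrist_force"]); print(*log,sep="\n")
E
```

```text
-1.541347352608726 0.10120051195641742 10.05410923310341 20.4333 [0.40323043 0.67963331 4.6543266 ]
(0.112, np.float64(0.112), np.float64(-0.3))
(0.111, np.float64(0.11096), np.float64(-0.4))
(0.11, np.float64(0.10995), np.float64(0.2))
(0.109, np.float64(0.10894), np.float64(-0.2))
(0.108, np.float64(0.10796), np.float64(0.1))
(0.107, np.float64(0.10694), np.float64(-0.8))
(0.106, np.float64(0.10602), np.float64(-0.5))
(0.105, np.float64(0.10494), np.float64(-0.3))
(0.104, np.float64(0.10397), np.float64(-0.7))
(0.103, np.float64(0.10296), np.float64(-0.3))
(0.102, np.float64(0.10198), np.float64(-0.2))
(0.101, np.float64(0.1012), np.float64(2.4))
(0.1005, np.float64(0.10057), np.float64(2.3))
(0.1, np.float64(0.10001), np.float64(2.5))
(0.0995, np.float64(0.09951), np.float64(2.3))
(0.099, np.float64(0.09899), np.float64(2.3))
(0.0985, np.float64(0.09851), np.float64(2.5))
(0.098, np.float64(0.09801), np.float64(2.8))
(0.0975, np.float64(0.09756), np.float64(4.0))
(0.097, np.float64(0.09711), np.float64(5.8))
(0.0965, np.float64(0.09668), np.float64(6.1))
(0.096, np.float64(0.09634), np.float64(7.9))
(0.0955, np.float64(0.09595), np.float64(8.8))
(0.095, np.float64(0.09557), np.float64(9.4))
(0.0945, np.float64(0.09513), np.float64(10.1))
(0.094, np.float64(0.09452), np.float64(8.3))
(0.0935, np.float64(0.0938), np.float64(6.5))
```

The force peaked at 10 N and dropped to 6.5 N at about 7.3 mm, so the spring has snapped. I'll go 0.4 mm further to be sure, then lift and return to just above the bore.

```bash
python3 - <<'E'
from h import *
q=[1,0,0,0]
def rep(t): s=get_state(); print(t,round(s["time_s"],2),s["tcp_pos"].round(4),s["wrist_force"].round(2),s["moment"].round(2),round(s["gripper_width"],3))
env.servo_line([.4938,.3192,.0931],q,v=.015); env.wait(.1); rep("pressed")
env.servo_line([.4938,.3192,.135],q,v=.08); env.servo_line([.4938,.3192,.24],q,v=.15)
env.servo_line([.5179,.0648,.24],q,v=.15); env.servo_line([.5179,.0648,.198],q,v=.1); env.wait(.4); rep("above")
im=vision.read_camera("side"); T=get_state()["tcp_pos"]
print(project("side",T+[0,0,-.0583]),project("side",T+[0,0,-.0283]))
cv2.imwrite("pics/side4.png",cv2.resize(im[130:215,225:325,::-1],None,fx=6,fy=6,interpolation=cv2.INTER_NEAREST))
E
```

```text
pressed 20.78 [0.4938 0.3193 0.0931] [-0.86  0.62  3.13] [-0.06  0.1  -0.  ] 0.268
above 25.12 [0.5181 0.0648 0.1983] [-0.81  0.17 -2.35] [ 0.09  0.03 -0.01] 0.267
[270.20891999 163.85930578] [270.38483135 155.48419801]
```

View pics/side4.png

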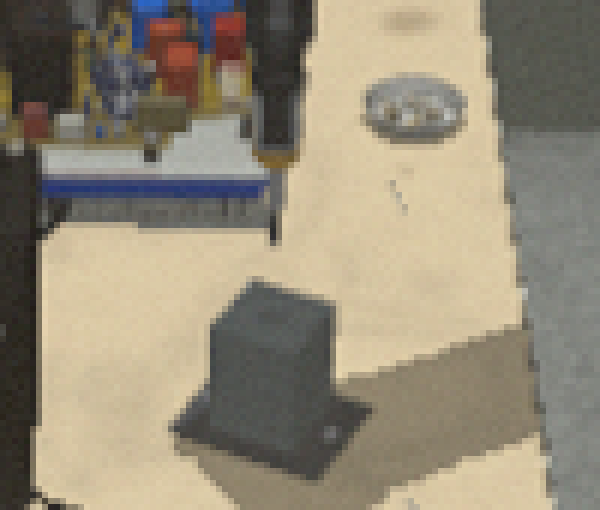

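The nose is at column 270.5 and the bore at 270, so they line up. I'll insert with force monitoring.

```bash
python3 - <<'E'
from h import *
q=[1,0,0,0]; f0=get_state()["wrist_force"].copy(); ok=True; z=.198; log=[]
env.servo_line([.5179,.0648,.157],q,v=.08); z=.157
while z>.1002:
    z=max(z-(.002 if z>.104 else .0008),.1002)
    env.servo_line([.5179,.0648,z],q,v=.03); f=get_state()["wrist_force"]-f0; log.append((round(z,4),*f.round(1)))
    if f[2]>5: print("contact"); break
print(get_state()["time_s"],get_state()["tcp_pos"]); print(*log,sep="\n")
E
```

```text
33.5917 [0.51797883 0.06480425 0.10032644]
(0.155, np.float64(-0.5), np.float64(-1.0), np.float64(-1.4))
(0.153, np.float64(-1.2), np.float64(-1.4), np.float64(-0.6))
(0.151, np.float64(-0.8), np.float64(-0.8), np.float64(-1.2))
(0.149, np.float64(-0.9), np.float64(-0.9), np.float64(0.0))
(0.147, np.float64(-1.1), np.float64(-0.4), np.float64(-1.6))
(0.145, np.float64(-1.3), np.float64(-1.0), np.float64(-0.6))
(0.143, np.float64(-0.6), np.float64(-0.0), np.float64(-0.3))
(0.141, np.float64(-1.2), np.float64(-0.8), np.float64(-0.7))
(0.139, np.float64(-0.1), np.float64(-1.1), np.float64(-0.5))
(0.137, np.float64(-1.0), np.float64(-0.4), np.float64(-1.4))
(0.135, np.float64(-1.4), np.float64(-0.7), np.float64(-0.8))
(0.133, np.float64(-0.8), np.float64(-1.3), np.float64(-0.4))
(0.131, np.float64(-0.7), np.float64(-0.8), np.float64(-1.3))
(0.129, np.float64(-0.6), np.float64(-0.4), np.float64(-0.9))
(0.127, np.float64(-1.2), np.float64(-0.5), np.float64(-0.5))
(0.125, np.float64(-1.2), np.float64(-0.5), np.float64(-0.5))
(0.123, np.float64(-1.4), np.float64(-0.5), np.float64(-1.0))
(0.1
[... 165 characters left out ...]
.float64(-0.8))
(0.115, np.float64(-1.6), np.float64(-1.8), np.float64(-1.6))
(0.113, np.float64(-0.9), np.float64(-1.1), np.float64(-1.2))
(0.111, np.float64(-1.4), np.float64(-0.9), np.float64(-1.7))
(0.109, np.float64(-0.5), np.float64(-0.8), np.float64(-1.4))
(0.107, np.float64(-1.5), np.float64(-0.6), np.float64(-2.0))
(0.105, np.float64(-1.9), np.float64(-0.6), np.float64(-0.6))
(0.103, np.float64(-1.1), np.float64(-0.8), np.float64(-1.0))
(0.1022, np.float64(-0.7), np.float64(-0.0), np.float64(-1.1))
(0.1014, np.float64(-1.1), np.float64(-1.0), np.float64(-0.7))
(0.1006, np.float64(-0.9), np.float64(-0.4), np.float64(-0.6))
(0.1002, np.float64(-1.5), np.float64(-0.3), np.float64(1.1))
```

It went in without resistance and touched down at the grasp height. I'll release, retreat and check.

```bash
python3 - <<'E'
from h import *
q=[1,0,0,0]
env.grip(0.5); env.wait(.2); env.grip(1.0); env.wait(.2)
env.servo_line([.5179,.0648,.18],q,v=.08); env.servo_line([.5179,.0648,.30],q,v=.15); env.movep([.40,-.20,.35],q); env.wait(.3)
s=get_state(); print(s["time_s"],s["gripper_width"],s["wrist_force"])
a,b=[cv2.cvtColor(vision.read_camera(n),cv2.COLOR_RGB2BGR) for n in("top","side")]
c=lambda i,x,y:cv2.resize(i[y:y+60,x:x+64],None,fx=6,fy=6,interpolation=cv2.INTER_NEAREST)
cv2.imwrite("pics/end.png",np.hstack([c(a,250,180),c(b,240,155)]))
for n,i in(("top",a),("side",b)):
    o=cv2.imread(f"pics/{n}0.png"); d=np.abs(i.astype(int)-o).max(2)
    x,y=(250,180) if n=="top" else (240,155); print(n,"changed px at stand",(d[y:y+60,x:x+64]>50).sum())
E
```

```text
38.3583 1.001492921236405 [ 0.62251512 -0.77517071 -0.30015981]
top changed px at stand 0
side changed px at stand 160
```

View pics/end.png

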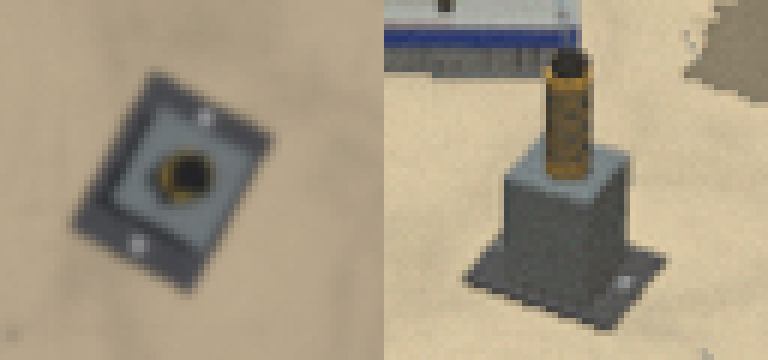

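The punch stands exactly as it did at the start, with its cap at side (270,165). The pixels that changed in the side view are the arm's shadow.

```bash
python3 -c "
from workcell import workorder
print(workorder.hand_in())"
```

```text
the job is handed in; nothing more can be done
None
```

The job is handed in: the punch snapped on the blue spot at a peak of about 10 N and is back in its stand, fully home and upright, after about 38 s; the bystanders were not touched.

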